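# Shut and lock the box bag

## Task

Finish the lime box bag whose lid stands ajar: push its lid shut, then press its brass fastenings fully in, one after another: first the rectangular lock plate in the middle, then the round stud on its left, then the round stud on its right (left and right as seen from the robot, looking at the handle side). Only touch and press: do not pick up, tip or shove the bag, leave everything else on the bench where it is, and finish clear of everything.

Things in the scene. Friction and masses are not known exactly. Their poses are not given: they have to be found in the camera images.
- case: the work case (lid ajar): lime-green hard box bag lying on its back, 140 mm deep (x), 200 wide (y), 88 high when shut (60 body + 28 lid); loose, about 1 kg in all. Origin: centre of underside; x from its front (white handle, roughly facing the robot) to its back, y to the left as the robot sees it, z up. The handle sticks out 60 mm in front, 18 to 42 mm above the table
- case_lid (a joint): lid angle in rad about the hinge along the back edge: 0 shut, positive with the front edge raised (starts 0.25 to 0.6). The hinge is stiff enough to stay where it is left; about 2 to 4 N pressed down near the lid's middle or front closes it, and it does not spring back
- lid_hinge (a point): middle of the hinge line, on the case body, 60 mm above its underside at its back edge (case x = +70 mm); the line runs along case y
- lid_middle (a point): centre of the lid's flat top face, moves with the lid; z is the outward normal of the lid, x towards the hinge. 70 mm from the hinge line along the lid and 28 mm above it. The lid's plain area lies behind (x above -30 mm) the row of brass parts
- centre_lock (a joint): travel in m of the brass lock plate pushed into the lid: 0 standing proud, 0.006 fully in. Slides against a steady 5 N, stays where it is left, hard stop at 6 mm; starts out
- centre_lock_top (a point): middle of the top face of the rectangular brass lock plate, 26 mm (x) x 40 mm (y), in the middle of the lid's front margin, 46 mm in front of lid_middle; stands 9 mm above the lid when out, 3 mm when fully in; z along the lid normal
- left_stud (a joint): travel in m of the round brass stud at the left end of the row: 0 standing proud, 0.006 fully in. Slides against a steady 5 N, stays where it is left, hard stop at 6 mm; starts out
- left_stud_top (a point): middle of the top face of the round brass stud, 24 mm across, at the left end of the row as the robot sees it (lid y = +65 mm), level with the lock plate; 9 mm above the lid when out, 3 mm when in
- right_stud (a joint): travel in m of the round brass stud at the right end of the row: 0 standing proud, 0.006 fully in. Slides against a steady 5 N, stays where it is left, hard stop at 6 mm; starts out
- right_stud_top (a point): middle of the top face of the round brass stud, 24 mm across, at the right end of the row as the robot sees it (lid y = -65 mm), level with the lock plate; 9 mm above the lid when out, 3 mm when in
- finished_case: an identical lime case, already shut with its three brass parts pressed in, same size and axes as the work case
- tape_roll: yellow tape roll, 64 mm across, 18 mm high, lying on the finished case; origin at the centre of its underside
- screwdriver: screwdriver 170 mm long, lying on the table in front
- hammer: hammer 250 mm long, lying on the table to the left
- glue_jar: closed jar, 60 mm across, 75 mm high, standing to the right; origin at the centre of its underside
- d_ring: loose brass ring, 28 mm across, 5 mm high, lying on the table in front

How it is judged (in metres and radians):
On the way, in this order (a step that is already met when the one before it is completed fails the run):
1. the lid is pushed shut (value of joint case_lid below 0.035 rad), for 0.1 s.
2. the middle lock plate is pressed in (value of joint case_lid below 0.035 rad and value of joint centre_lock above 0.0045 m), for 0.1 s.
3. the left stud is pressed in (value of joint case_lid below 0.035 rad and value of joint left_stud above 0.0045 m), for 0.1 s.
4. the right stud is pressed in (value of joint case_lid below 0.035 rad and value of joint right_stud above 0.0045 m), for 0.1 s.
At the end, for the whole second after the job is handed in: the lid is shut (within 0.035 rad), the lock plate and both studs are at least 4.5 mm of their 6 mm in, the case stands flat and still within 30 mm of where it was, and every other thing is within 30 mm of where it was (all of step 4 and value of joint each of centre_lock, left_stud above 0.0045 m and distance of each of case, finished_case, tape_roll, screwdriver, hammer, glue_jar, d_ring from where it was at the start of the episode below 0.03 m and angle between case's own z axis and vertical below 0.05 rad and linear speed of case below 0.02 m/s); the robot touches nothing.
It fails at once if the case is lifted or tipped (more than 12 mm or 0.12 rad) (height (world z) of case above 0.012 m or angle between case's own z axis and vertical above 0.12 rad).
It fails at once if the case is shoved more than 30 mm (distance of case from where it was at the start of the episode above 0.03 m).
It fails at once if another thing on the bench is moved more than 30 mm (distance of any of finished_case, tape_roll, screwdriver, hammer, glue_jar, d_ring from where it was at the start of the episode above 0.03 m).
It also fails if it takes over 45 s, if anything falls off the work surface, if the arm or the gripper's body presses on something with over 40 N, if the wrist force passes 120 N, or if a joint passes its speed limit or range.

## Robot

A 6-joint arm with a two-finger parallel gripper is mounted at the origin on the work surface. World frame = base frame: x ahead of the robot, y to its left, z up, the work surface at z = 0. Lengths are in m, angles in degrees, forces in N, time in s.
With the tool pointing down it reaches from about 0.375 to 0.9 m from the base axis. Payload 3.1 kg.
Tool frame: the origin (TCP) lies at the very end of the fingers, on their centre line; the grasp point (between the pads) lies bot.grip_point_offset behind it (bot.grip_point_offset is the distance from the TCP to the grasp point, in m); z points along the fingers, y is the line along which they close (so a half turn about z gives the same grasp; the last joint's range is limited). The gripper opens to 87 mm and grips with 3 to 60 N. Pads are 19 mm wide; open, the fingers measure 117 mm over their backs; the gripper's body (75 mm by 190 mm) begins 51 mm behind the grasp point.
Start: joints at [-78.638, 30.224, 82.088, -0, 67.689, -10.227], TCP at [0.23, -0.581, 0.199] pointing down, gripper open.
Joint ranges: [-176.69, 176.69], [-43.24, 126.21], [12.49, 139.97], [-82, 262], [0, 151.66], [-163.58, 163.58]. Speed limits (degrees/s): [159.86, 159.86, 180, 180, 180, 180].

## Interface

Orientations are given as a 3x3 rotation matrix whose columns are the frame's x, y, z axes.
In Python, from rig import bot, viewer, ticket gives the robot as it stands.
- The arm moves only by the tool servo_tool, never from a script. Its argument "targets" is a list of rows, each an object with "offset": the shift along the tool's x, y, z in m, a list of three; "dr": the turn, a rotation vector about the tool's x, y, z in degrees, a list of three. In form: [{"offset": [x, y, z], "dr": [ax, ay, az]}, ...]. A call has 1 to 20 rows; each row is the pose to reach, as a shift and turn from the pose commanded when the call began, along the tool's axes at that moment; what a row does not reach only later rows make up. A row lasts 1/12 s, in which the tool goes at most 41.7 mm and 7.16 degrees, less where a joint would pass 70% of its speed; a pose out of reach is approached as far as the arm can. A call with a gripper value outside its range is refused whole. "gripper" is the gripper command: -1 is fully open, 1 is shut, values between are in proportion, set as the call begins (left out, the last holds). The fingers move at their own pace and stop on an object; the grip force is fixed at half the most. Time passes only in rows, so rows that repeat a pose let the fingers close. It gives the time, the measured TCP pose, the force, the opening and the grip force at its end, in the units of the state.
- bot.read_state(): the state, without advancing time (a new reading comes with each control period).
- viewer.capture(name): name is "scene" or "top"; returns a dict with "color" (400x640x3 uint8, red, green, blue), "camera_matrix" (3x3 intrinsics, pixels), "R" (3x3) and "t" (3): a world point X has camera coordinates R X + t. Camera axes: x right, y down, z forward; pixel columns grow to the right and rows downward; lengths in m; the calibration is good to about 2 mm. A picture is of the moment at which its call begins. There is no depth.
- ticket.hand_in(): hands the job in; it is judged then, once.
The state is a dict: "time_s": time; "joint_positions": joint angles; "qvel": joint speeds; "tau": joint torques, N m; "position": TCP position; "tcp_rot": TCP orientation; "force": force on the tool from outside, world axes, zero at the start; "moment": the same for the moment, N m; "opening": opening from 0.0 (shut) to 1.0 (fully open); "grasp_force": force on a finger pad.
Only numpy, scipy, OpenCV 4.12 (cv2) and the standard library are available. Lean on these libraries where they do the work, as an engineer would, in place of code of your own. Each camera call takes 0.05 s, during which the arm holds its last target. There are 200 camera calls.

## Working session

There is one attempt and no reset: what is moved stays moved. The work goes in short steps, Python scripts to look and compute and a tool call to move; the robot and the scene stay as the last step left them, time stands still between calls to the robot, and variables do not carry over. Pictures are saved under pics/ and viewed, at most 10 in all, crops included, and the job is handed in when it is done.

Besides the shell and the picture viewer there is one more tool, called by a JSON object that holds its "fn" and its "kwargs", one argument or row to a line. servo_tool: Moves the arm, as the interface text tells. Its arguments: {"type":"object","properties":{"targets":{"type":"array"},"gripper":{"type":"number"}},"required":["targets"]}

```bash
mkdir -p pics; python3 - <<'E'
from rig import bot, viewer
import cv2, numpy as np
for n in("scene","top"):
    c=viewer.capture(n); cv2.imwrite(f"pics/{n}0.png",c["color"][:,:,::-1]); np.savez(f"{n}0.npz",**c)
    print(n,c["camera_matrix"].round(1).tolist(),(-c["R"].T@c["t"]).round(3))
s=bot.read_state(); print(s["position"],s["tcp_rot"],s["force"],s["opening"],bot.grip_point_offset)
E
```

```text
scene [[473.8, 0.0, 323.7], [0.0, 473.8, 206.2], [0.0, 0.0, 1.0]] [0.931 0.662 1.387]
top [[376.3, 0.0, 322.1], [0.0, 376.3, 203.6], [0.0, 0.0, 1.0]] [ 0.45  -0.023  1.096]
[ 0.22984296 -0.58044764  0.19787385] [[ 9.29867925e-01  3.67893317e-01 -3.87909674e-04]
 [ 3.67893354e-01 -9.29865982e-01  1.93268575e-03]
 [ 3.50318160e-04 -1.93985188e-03 -9.99998057e-01]] [0.16301576 0.32377118 0.95405508] 0.9964542338961193 0.0187
```

View pics/scene0.png

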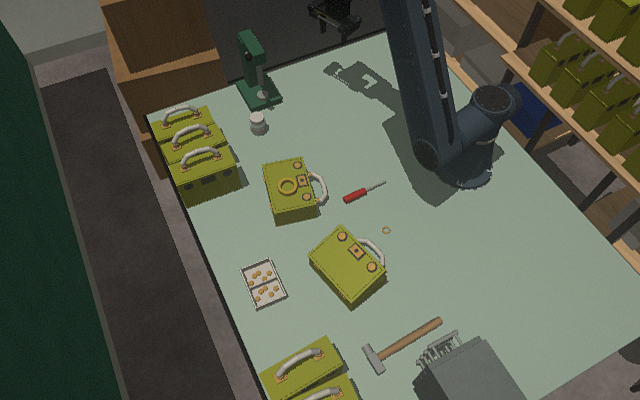

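View pics/top0.png

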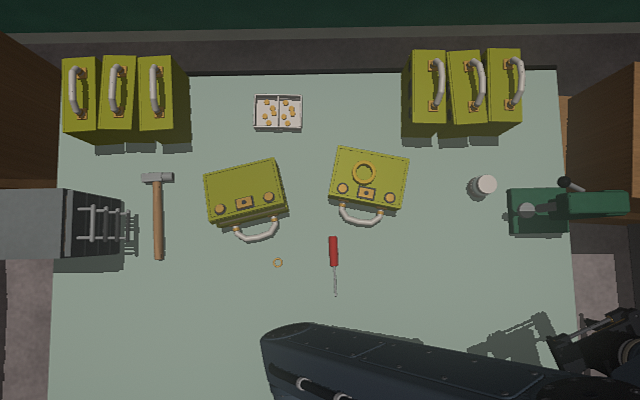

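The top view shows the work case at about (245,193), with its studs at about (221,209) and (268,196) and the lock at (244,202). The taped, finished case is at (369,180). The scene view shows the work case's brass at about (343,233), (356,250) and (372,267). Next I'll triangulate the brass parts.

```bash
cat > h.py <<'E'
import cv2, numpy as np
def load(n): return dict(np.load(f"{n}0.npz"))
def blobs(c,box,lo=(8,90,60),hi=(22,255,255),amin=25):
    x0,y0,x1,y1=box
    h=cv2.cvtColor(c["color"][y0:y1,x0:x1],cv2.COLOR_RGB2HSV)
    m=cv2.morphologyEx(cv2.inRange(h,lo,hi),cv2.MORPH_CLOSE,np.ones((3,3)))
    n,_,st,ce=cv2.connectedComponentsWithStats(m)
    return [(ce[i]+[x0,y0],st[i,2:5]) for i in range(1,n) if st[i,4]>=amin]
def P(c): return c["camera_matrix"]@np.c_[c["R"],c["t"]]
def tri(a,pa,b,pb):
    X=cv2.triangulatePoints(P(a),P(b),np.float64(pa).reshape(2,1),np.float64(pb).reshape(2,1)); return X[:3,0]/X[3,0]
def plane(c,p,z):
    d=c["R"].T@np.linalg.inv(c["camera_matrix"])@[p[0],p[1],1]; o=-c["R"].T@c["t"]
    return o+d*(z-o[2])/d[2]
E
python3 - <<'E'
from h import *
t,s=load("top"),load("scene")
for c,b in((t,(195,150,300,250)),(s,(300,215,395,310))):
    for k in blobs(c,b): print(k[0].round(1),k[1])
a=cv2.resize(t["color"][150:250,195:300],None,fx=4,fy=4,interpolation=2)[:,:400]; b=cv2.resize(s["color"][215:315,300:400],None,fx=4,fy=4,interpolation=2)
cv2.imwrite("pics/crop.png",np.hstack([a,b])[:,:,::-1])
E
```

```text
[268.1 196.1] [ 9  9 67]
[243.8 202.2] [ 17  13 139]
[219.2 208.2] [ 9  9 65]
[273.3 217.1] [10  9 39]
[235.  226.4] [12  8 44]
[385.3 229.7] [ 8  8 29]
[341.5 235.5] [ 8  8 52]
[356.2 250.8] [ 15  14 104]
[371.3 266.1] [ 8  9 56]
```

View pics/crop.png

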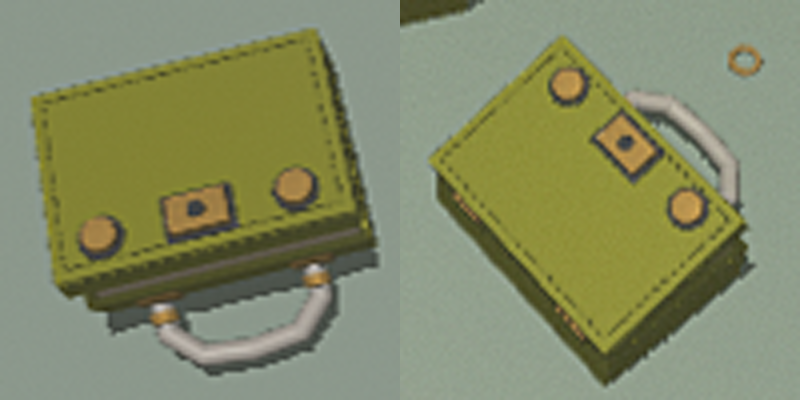

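The crop shows three brass parts on the raised lid in both views. The left stud is at top (219,208) and scene (371,266).

```bash
python3 - <<'E'
from h import *
t,s=load("top"),load("scene")
L=tri(t,(219.2,208.2),s,(371.3,266.1));C=tri(t,(243.8,202.2),s,(356.2,250.8));R=tri(t,(268.1,196.1),s,(341.5,235.5))
print(L,C,R,np.linalg.norm(L-R),(L+R)/2)
# hinge side lid top corners (edges through both views)
BL=tri(t,(195+34/4,150+98/4),s,(300+208/4,215+352/4)); BR=tri(t,(195+316/4,150+31/4),s,(300+36/4,215+160/4))
print(BL,BR,np.linalg.norm(BL-BR))
M=(L+C+R)/3
y=L-R;y[2]=0;y/=np.linalg.norm(y);x=np.cross(y,[0,0,1])
# brass top in hinge frame (shut): -116 along, 37 up; angle from height: z=.06+.116 sin a+.037 cos a
from scipy.optimize import brentq
a=brentq(lambda a:.06+.116*np.sin(a)+.037*np.cos(a)-M[2],-.1,.9)
H=M+x*(.116*np.cos(a)-.037*np.sin(a)); H[2]=.06
print("yaw",np.degrees(np.arctan2(x[1],x[0])),"angle",a,"hinge",H)
for n,u,v,w in(("mid",.07,0,.028),("lock",.116,0,.037),("left",.116,.065,.037),("right",.116,-.065,.037)):
    for b in(a,0): print(n,round(b,2),(H-x*(u*np.cos(b)-w*np.sin(b))+y*v+[0,0,u*np.sin(b)+w*np.cos(b)]).round(4))
B=(BL+BR)/2; print("back edge pred", H-x*(-.028*np.sin(a))+[0,0,.028*np.cos(a)],B)
E
```

```text
[0.53539217 0.23590972 0.12509144] [0.54980352 0.17270204 0.1233893 ] [0.56450601 0.10916237 0.12501653] 0.1300481144475756 [0.54994909 0.17253604 0.12505399]
[0.63019342 0.29325623 0.07844496] [0.67259149 0.1007956  0.07804942] 0.19707574190403288
yaw 12.936427335339808 angle 0.24952034492592112 hinge [0.6505503 0.1957106 0.06     ]
mid 0.25 [0.5912 0.1821 0.1044]
mid 0 [0.5823 0.18   0.088 ]
lock 0.25 [0.5499 0.1726 0.1245]
lock 0 [0.5375 0.1697 0.097 ]
left 0.25 [0.5353 0.2359 0.1245]
left 0 [0.5229 0.2331 0.097 ]
right 0.25 [0.5645 0.1092 0.1245]
right 0 [0.552  0.1064 0.097 ]
back edge pred [0.65728911 0.1972585  0.08713287] [0.65139245 0.19702591 0.07824719]
```

The spacing is 130.0 mm (given 130), and the stud heights fit a lid angle of about 0.25 rad. Now I'll go over the lid middle with the gripper shut.

{"fn": "servo_tool", "kwargs": {
  "targets": [
    {"offset": [0.04,-0.038,0],"dr": [0,0,2]},
    {"offset": [0.609,-0.577,0],"dr": [0,0,8.6]},
    {"offset": [0.609,-0.577,0],"dr": [0,0,8.6]},
    {"offset": [0.609,-0.577,0],"dr": [0,0,8.6]},
    {"offset": [0.609,-0.577,0],"dr": [0,0,8.6]},
    {"offset": [0.609,-0.577,0],"dr": [0,0,8.6]},
    {"offset": [0.609,-0.577,0],"dr": [0,0,8.6]},
    {"offset": [0.609,-0.577,0],"dr": [0,0,8.6]},
    {"offset": [0.609,-0.577,0],"dr": [0,0,8.6]},
    {"offset": [0.609,-0.577,0],"dr": [0,0,8.6]},
    {"offset": [0.609,-0.577,0],"dr": [0,0,8.6]},
    {"offset": [0.609,-0.577,0],"dr": [0,0,8.6]},
    {"offset": [0.609,-0.577,0],"dr": [0,0,8.6]},
    {"offset": [0.609,-0.577,0],"dr": [0,0,8.6]},
    {"offset": [0.609,-0.577,0],"dr": [0,0,8.6]},
    {"offset": [0.609,-0.577,0],"dr": [0,0,8.6]},
    {"offset": [0.609,-0.577,0],"dr": [0,0,8.6]},
    {"offset": [0.609,-0.577,0],"dr": [0,0,8.6]},
    {"offset": [0.609,-0.577,0],"dr": [0,0,8.6]},
    {"offset": [0.609,-0.577,0],"dr": [0,0,8.6]}
  ],
  "gripper": 1
}}

```text
time_s: 1.77
position: [0.5817, 0.1766, 0.1983]
tcp_rot: [[0.974, 0.225, -0.001], [0.225, -0.974, -0.0], [-0.001, 0.0, -1.0]]
force: [0.2, 0.2, 0.4]
opening: 0.008
grasp_force: 0.0
```

{"fn": "servo_tool", "kwargs": {
  "targets": [
    {"offset": [0.001,0,0.035],"dr": [0,0,0]},
    {"offset": [0.001,0,0.07],"dr": [0,0,0]},
    {"offset": [0.001,0,0.085],"dr": [0,0,0]},
    {"offset": [0.001,0,0.09],"dr": [0,0,0]},
    {"offset": [0.001,0,0.094],"dr": [0,0,0]},
    {"offset": [0.001,0,0.097],"dr": [0,0,0]},
    {"offset": [0.001,0,0.1],"dr": [0,0,0]},
    {"offset": [0.001,0,0.102],"dr": [0,0,0]},
    {"offset": [0.001,0,0.104],"dr": [0,0,0]},
    {"offset": [0.001,0,0.106],"dr": [0,0,0]},
    {"offset": [0.001,0,0.107],"dr": [0,0,0]},
    {"offset": [0.001,0,0.108],"dr": [0,0,0]},
    {"offset": [0.001,0,0.108],"dr": [0,0,0]}
  ]
}}

```text
time_s: 2.85
position: [0.5825, 0.1746, 0.0907]
tcp_rot: [[0.974, 0.225, -0.0], [0.225, -0.974, 0.0], [-0.0, -0.0, -1.0]]
force: [-0.2, 1.0, -0.0]
opening: 0.002
grasp_force: 0.0
```

{"fn": "servo_tool", "kwargs": {
  "targets": [
    {"offset": [0,0,0.001],"dr": [0,0,0]},
    {"offset": [0,0,0.002],"dr": [0,0,0]},
    {"offset": [0,0,0.003],"dr": [0,0,0]},
    {"offset": [0,0,0.003],"dr": [0,0,0]}
  ]
}}

```text
time_s: 3.18
position: [0.5825, 0.1746, 0.0876]
tcp_rot: [[0.974, 0.225, -0.0], [0.225, -0.974, -0.0], [-0.0, -0.0, -1.0]]
force: [0.2, -0.3, 0.5]
opening: 0.008
grasp_force: 0.3
```

```bash
python3 - <<'E'
from rig import viewer,bot
import cv2,numpy as np
a=[cv2.resize(viewer.capture(n)["color"][y:y+120,x:x+120],None,fx=3,fy=3,interpolation=2) for n,x,y in(("top",185,145),("scene",290,205))]
cv2.imwrite("pics/c2.png",np.hstack(a)[:,:,::-1]); s=bot.read_state(); print(s["position"],s["force"])
E
```

```text
[0.58257433 0.17460668 0.08770215] [-0.26488812  0.24967497  0.90787364]
```

View pics/c2.png

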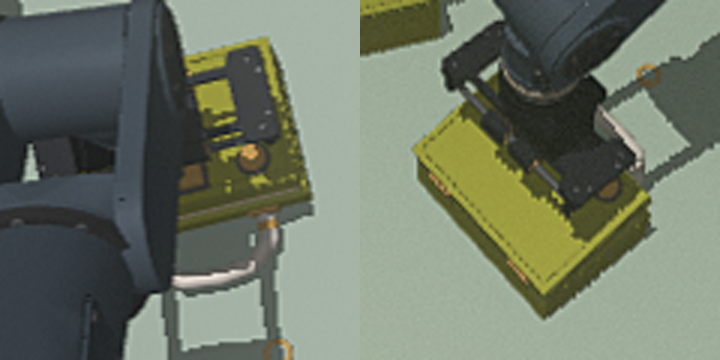

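The lid looks almost shut, with the fingers in contact near the lid middle. I'll press slightly further until a force shows.

{"fn": "servo_tool", "kwargs": {
  "targets": [
    {"offset": [0,0,0.001],"dr": [0,0,0]},
    {"offset": [0,0,0.002],"dr": [0,0,0]},
    {"offset": [0,0,0.002],"dr": [0,0,0]}
  ]
}}

```text
time_s: 3.53
position: [0.5824, 0.1746, 0.0856]
tcp_rot: [[0.974, 0.225, -0.0], [0.225, -0.974, -0.0], [-0.0, -0.0, -1.0]]
force: [-0.4, -0.5, 0.1]
opening: 0.005
grasp_force: 0.3
```

{"fn": "servo_tool", "kwargs": {
  "targets": [
    {"offset": [0,0,0.001],"dr": [0,0,0]},
    {"offset": [0,0,0.002],"dr": [0,0,0]}
  ]
}}

```text
time_s: 3.7
position: [0.5826, 0.1746, 0.0837]
tcp_rot: [[0.974, 0.225, -0.0], [0.225, -0.974, 0.0], [-0.0, -0.0, -1.0]]
force: [-1.3, -1.1, 1.6]
opening: 0.003
grasp_force: 0.5
```

```bash
python3 - <<'E'
from rig import viewer,bot
import cv2,numpy as np
c=viewer.capture("scene"); a=cv2.resize(c["color"][205:325,290:410],None,fx=5,fy=5,interpolation=2)
cv2.imwrite("pics/c3.png",a[:,:,::-1]); s=bot.read_state(); print(s["position"],s["force"],s["joint_positions"])
E
```

```text
[0.58238251 0.17459941 0.08345779] [-0.65592419 -0.19753854  1.19127175] [6.16901526e+00 3.73378162e+01 9.01645344e+01 9.91069726e-04
 5.25220682e+01 8.31795711e+01]
```

View pics/c3.png

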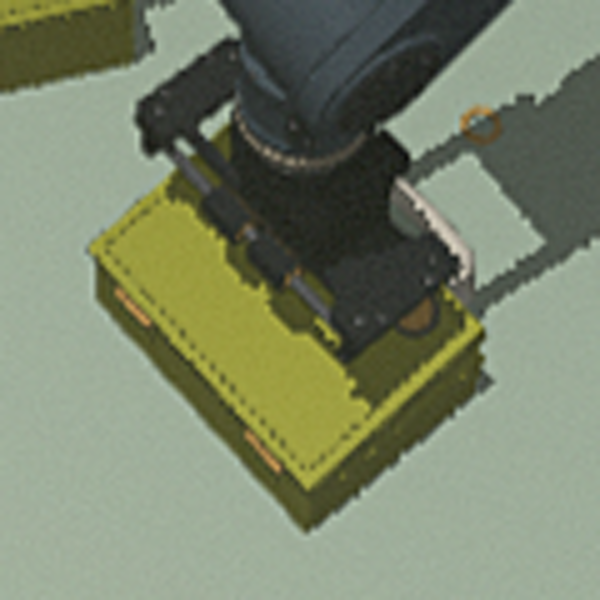

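The lid appears level, but the fingertips are hidden behind the gripper. I'll continue in 1 mm steps and watch the force.

{"fn": "servo_tool", "kwargs": {
  "targets": [
    {"offset": [0,0,0.001],"dr": [0,0,0]},
    {"offset": [0,0,0.001],"dr": [0,0,0]}
  ]
}}

```text
time_s: 3.92
position: [0.5825, 0.1746, 0.0825]
tcp_rot: [[0.974, 0.225, -0.0], [0.225, -0.974, -0.0], [-0.0, -0.0, -1.0]]
force: [0.1, -0.4, 0.5]
opening: 0.009
grasp_force: 0.3
```

{"fn": "servo_tool", "kwargs": {
  "targets": [
    {"offset": [0,0,0.001],"dr": [0,0,0]},
    {"offset": [0,0,0.001],"dr": [0,0,0]}
  ]
}}

```text
time_s: 4.08
position: [0.5825, 0.1746, 0.0816]
tcp_rot: [[0.974, 0.225, -0.0], [0.225, -0.974, 0.0], [-0.0, -0.0, -1.0]]
force: [-1.0, 0.6, -0.3]
opening: 0.005
grasp_force: 0.3
```

{"fn": "servo_tool", "kwargs": {
  "targets": [
    {"offset": [0,0,0.001],"dr": [0,0,0]}
  ]
}}

```text
time_s: 4.17
position: [0.5826, 0.1746, 0.0808]
tcp_rot: [[0.974, 0.225, 0.0], [0.225, -0.974, 0.0], [0.0, 0.0, -1.0]]
force: [0.3, 0.1, 1.3]
opening: 0.006
grasp_force: 0.5
```

{"fn": "servo_tool", "kwargs": {
  "targets": [
    {"offset": [0,0,0.001],"dr": [0,0,0]}
  ]
}}

```text
time_s: 4.25
position: [0.5825, 0.1746, 0.0797]
tcp_rot: [[0.974, 0.225, -0.0], [0.225, -0.974, -0.0], [-0.0, -0.0, -1.0]]
force: [-0.5, -0.4, 0.8]
opening: 0.006
grasp_force: 0.5
```

{"fn": "servo_tool", "kwargs": {
  "targets": [
    {"offset": [0,0,0.001],"dr": [0,0,0]}
  ]
}}

```text
time_s: 4.33
position: [0.5825, 0.1746, 0.0787]
tcp_rot: [[0.974, 0.225, -0.0], [0.225, -0.974, -0.0], [-0.0, -0.0, -1.0]]
force: [-0.0, 0.1, 1.9]
opening: 0.001
grasp_force: 0.5
```

No resistance even at z = 0.079, which contradicts the expected 0.088. I'll lift, move aside and remeasure the lid.

{"fn": "servo_tool", "kwargs": {
  "targets": [
    {"offset": [0,0,-0.03],"dr": [0,0,0]},
    {"offset": [0,0,-0.07],"dr": [0,0,0]},
    {"offset": [0,0,-0.11],"dr": [0,0,0]},
    {"offset": [0,0.04,-0.12],"dr": [0,0,0]},
    {"offset": [0,0.08,-0.12],"dr": [0,0,0]},
    {"offset": [0,0.12,-0.12],"dr": [0,0,0]},
    {"offset": [0,0.16,-0.12],"dr": [0,0,0]},
    {"offset": [0,0.2,-0.12],"dr": [0,0,0]},
    {"offset": [0,0.24,-0.12],"dr": [0,0,0]},
    {"offset": [0,0.24,-0.12],"dr": [0,0,0]}
  ]
}}

```text
time_s: 5.17
position: [0.6389, -0.0676, 0.1986]
tcp_rot: [[0.976, 0.218, 0.003], [0.218, -0.976, -0.005], [0.002, 0.005, -1.0]]
force: [1.8, 0.3, 0.3]
opening: 0.007
grasp_force: 0.0
```

```bash
python3 - <<'E'
from rig import viewer,bot
from h import *
cs={n:viewer.capture(n) for n in("top","scene")}
im=[]
for n,x,y in(("top",190,145),("scene",290,205)):
    c=cs[n]; np.savez(f"{n}1.npz",**c); im.append(cv2.resize(c["color"][y:y+125,x:x+125],None,fx=3.2,fy=3.2,interpolation=2))
    print(n,[(k[0].round(1),k[1]) for k in blobs(c,(x,y,x+115,y+115))])
cv2.imwrite("pics/c4.png",np.hstack(im)[:,:,::-1]); s=bot.read_state(); print(s["position"],s["force"])
E
```

```text
top [(array([269.6, 199.6]), array([10, 10, 66], dtype=int32)), (array([245.4, 205.6]), array([ 17,  13, 142], dtype=int32)), (array([221.2, 211.5]), array([ 9,  8, 63], dtype=int32)), (array([273.5, 217. ]), array([10,  9, 46], dtype=int32)), (array([235. , 226.4]), array([12,  8, 44], dtype=int32))]
scene [(array([385.3, 229.7]), array([ 8,  8, 29], dtype=int32)), (array([343.3, 236. ]), array([ 8,  7, 47], dtype=int32)), (array([357.8, 251.2]), array([ 15,  15, 115], dtype=int32)), (array([372.6, 266.5]), array([ 8,  8, 53], dtype=int32))]
[ 0.63658329 -0.0611687   0.19818535] [-0.61709777  0.19600286 -0.05798539]
```

View pics/c4.png

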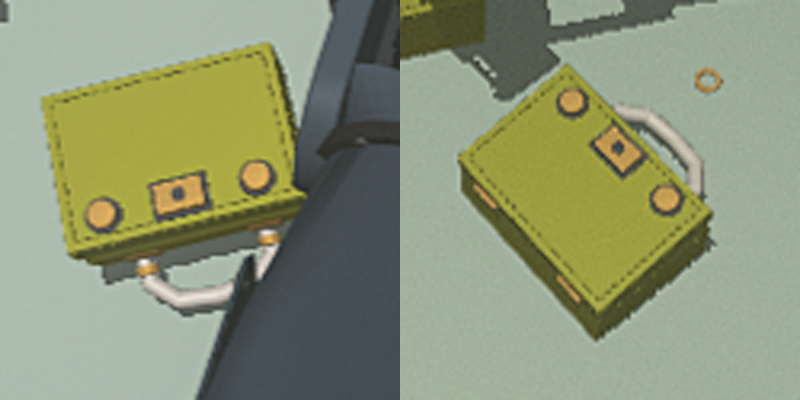

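The handle brass hasn't moved, so the case stayed put, and the lid has come partly down. I'll triangulate again.

```bash
python3 - <<'E'
from h import *
t,s=[dict(np.load(n+"1.npz")) for n in("top","scene")]
q=[tri(t,a,s,b) for a,b in(((221.2,211.5),(372.6,266.5)),((245.4,205.6),(357.8,251.2)),((269.6,199.6),(343.3,236)))]
print(np.round(q,4))
# known-height checks: finished case brass (z=.091 pressed), d_ring z=.005
for c,b in((t,(325,140,415,230)),(s,(260,150,330,225)),(t,(270,255,286,270)),(s,(378,222,394,238))):
    print([(k[0].round(1).tolist(),k[1].tolist()) for k in blobs(c,b,amin=12)])
t0,s0=load("top"),load("scene")
for c,b in((t0,(325,140,415,230)),(s0,(260,150,330,225)),(t0,(270,255,286,270))): print([(k[0].round(1).tolist(),k[1].tolist()) for k in blobs(c,b,amin=12)])
E
```

```text
[[0.5281 0.2342 0.1112]
 [0.5422 0.171  0.1104]
 [0.5566 0.1072 0.1116]]
[([355.2, 169.4], [10, 17, 45]), ([373.3, 174.1], [3, 12, 19]), ([370.8, 193.8], [6, 10, 42]), ([389.5, 197.1], [8, 9, 58]), ([380.9, 210.0], [11, 9, 45])]
[([282.3, 190.9], [9, 10, 28]), ([293.4, 189.4], [7, 7, 19]), ([306.4, 196.4], [7, 7, 31]), ([270.9, 207.2], [3, 9, 13])]
[]
[([385.3, 229.7], [8, 8, 29])]
[([363.5, 171.0], [23, 23, 167]), ([342.2, 187.8], [9, 9, 61]), ([365.7, 192.4], [16, 12, 129]), ([389.5, 197.1], [8, 9, 58]), ([342.2, 202.2], [11, 8, 40]), ([380.8, 210.0], [11, 9, 44])]
[([297.0, 164.7], [7, 6, 32]), ([309.8, 174.1], [3, 5, 12]), ([294.0, 182.7], [29, 20, 190]), ([306.1, 196.1], [7, 7, 37]), ([317.7, 200.1], [4, 5, 14]), ([270.9, 207.2], [3, 9, 13])]
[([276.9, 261.8], [9, 9, 37])]
```

```bash
python3 - <<'E'
from h import *
t,s=load("top"),load("scene")
print(tri(t,(342.2,187.8),s,(306.1,196.1)),tri(t,(389.5,197.1),s,(297,164.7)),tri(t,(276.9,261.8),s,(385.3,229.7)))
E
```

```text
[ 0.58728574 -0.08605935  0.08724775] [ 0.55910033 -0.21298328  0.08681583] [0.38834692 0.10206965 0.00132448]
```

```bash
python3 - <<'E'
from h import *
s=dict(np.load("scene1.npz")); X=np.array([.6366,-.0612,.198])
im=s["color"].copy(); sc=6
def pr(X): p=P(s)@np.r_[X,1]; return p[:2]/p[2]
p=pr(X); x0,y0=int(p[0])-50,int(p[1])-60
im=cv2.resize(im[y0:y0+100,x0:x0+100],None,fx=sc,fy=sc,interpolation=2)
im=cv2.convertScaleAbs(im,alpha=1.8)
for dz,col in((0,(255,0,0)),(.0187,(0,0,255)),(.07,(255,0,255))):
    q=(pr(X+[0,0,dz])-[x0,y0])*sc; cv2.circle(im,tuple(int(v) for v in q),5,col,1)
cv2.imwrite("pics/c5.png",im[:,:,::-1]);print(p,x0,y0)
E
```

```text
[294.64294527 188.95840346] 244 128
```

View pics/c5.png

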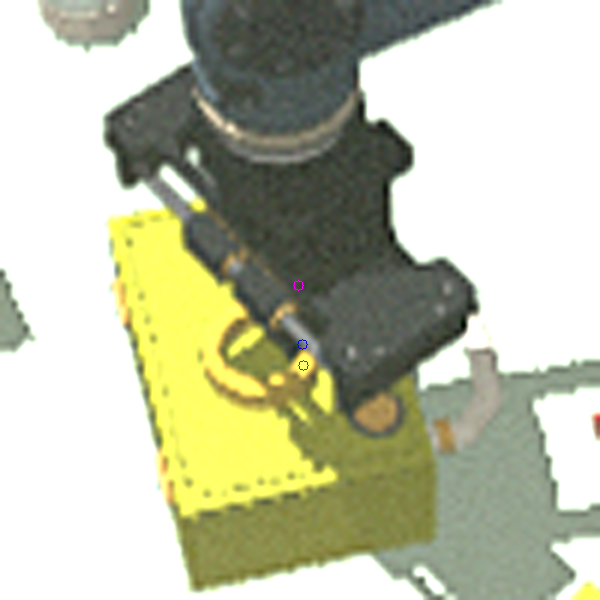

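The reported TCP projects to about (303,365) in the crop, but no fingertip is visible there. I'll check against the stationary start images, where the gripper was open.

```bash
python3 - <<'E'
from h import *
X=np.array([.2298,-.5804,.1979]);ty=np.array([.368,-.93,0]); out=[]
for n in("scene","top"):
    s=load(n)
    def pr(X): p=P(s)@np.r_[X,1]; return p[:2]/p[2]
    p=pr(X); print(n,p); x0=min(max(int(p[0])-40,0),560); y0=min(max(int(p[1])-45,0),320)
    im=cv2.convertScaleAbs(cv2.resize(s["color"][y0:y0+80,x0:x0+80],None,fx=5,fy=5,interpolation=2),alpha=2.2)
    for k in(-.0435,0,.0435):
      for dz,col in((0,(255,0,0)),(.0187,(0,0,255)),(.07,(255,0,255))):
        q=(pr(X+ty*k+[0,0,dz])-[x0,y0])*5; cv2.circle(im,tuple(int(v) for v in q),4,col,1)
    out.append(im)
cv2.imwrite("pics/c6.png",np.hstack(out)[:,:,::-1])
E
```

```text
scene [333.14106599  42.65417256]
top [561.06809633 328.54658806]
```

View pics/c6.png

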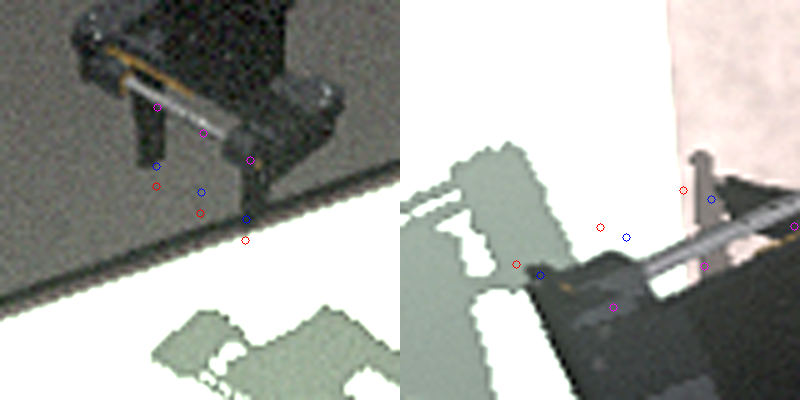

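```bash
python3 - <<'E'
from h import *
t,s=load("top"),load("scene")
so=np.array([333-40,0]); to=np.array([561-40-0,328-45])
to=np.array([min(521,560),min(283,320)])
for a,b in(((300,155),(150,163)),((300,160),(138,165)),((308,158),(163,166))):
    print(tri(t,np.array(a)/5+to,s,np.array(b)/5+so))
print(np.array([.2298,-.5804,.1979])+np.array([.368,-.93,0])*.0535)
E
```

```text
[ 0.26973902 -0.59169982  0.25007436]
[ 0.26933813 -0.60361189  0.23809777]
[ 0.26262242 -0.59349446  0.24555695]
[ 0.249488 -0.630155  0.1979  ]
```

In the start images the fingertips end at the blue marks (scene crop (150,165) and (247,218)), which is about 19 mm behind the reported TCP. That fits the remeasured lid: tip at 0.098 against a lid middle of 0.0985. From here I use real tip z = reported z + 0.019, so the lid is shut at about 0.069 reported.

{"fn": "servo_tool", "kwargs": {
  "targets": [
    {"offset": [0,-0.04,0],"dr": [0,0,0]},
    {"offset": [0,-0.08,0],"dr": [0,0,0]},
    {"offset": [0,-0.12,0],"dr": [0,0,0]},
    {"offset": [0,-0.16,0],"dr": [0,0,0]},
    {"offset": [0,-0.2,0],"dr": [0,0,0]},
    {"offset": [0,-0.24,0.02],"dr": [0,0,0]},
    {"offset": [0,-0.242,0.06],"dr": [0,0,0]},
    {"offset": [0,-0.242,0.1],"dr": [0,0,0]},
    {"offset": [0,-0.242,0.115],"dr": [0,0,0]},
    {"offset": [0,-0.242,0.118],"dr": [0,0,0]},
    {"offset": [0,-0.242,0.121],"dr": [0,0,0]},
    {"offset": [0,-0.242,0.123],"dr": [0,0,0]},
    {"offset": [0,-0.242,0.125],"dr": [0,0,0]},
    {"offset": [0,-0.242,0.127],"dr": [0,0,0]},
    {"offset": [0,-0.242,0.128],"dr": [0,0,0]},
    {"offset": [0,-0.242,0.129],"dr": [0,0,0]}
  ]
}}

```text
time_s: 6.6
position: [0.5825, 0.1765, 0.0706]
tcp_rot: [[0.975, 0.224, 0.001], [0.224, -0.975, 0.0], [0.001, 0.0, -1.0]]
force: [-0.3, 0.7, 1.7]
opening: 0.006
grasp_force: 0.5
```

{"fn": "servo_tool", "kwargs": {
  "targets": [
    {"offset": [0,0,0.001],"dr": [0,0,0]},
    {"offset": [0,0,0.001],"dr": [0,0,0]}
  ]
}}

```text
time_s: 6.77
position: [0.5822, 0.1764, 0.0689]
tcp_rot: [[0.974, 0.225, 0.0], [0.225, -0.974, -0.0], [0.0, 0.0, -1.0]]
force: [-0.6, -0.5, 0.2]
opening: 0.005
grasp_force: 0.4
```

{"fn": "servo_tool", "kwargs": {
  "targets": [
    {"offset": [0,0,0.001],"dr": [0,0,0]},
    {"offset": [0,0,0.001],"dr": [0,0,0]}
  ]
}}

```text
time_s: 6.93
position: [0.5822, 0.1764, 0.0677]
tcp_rot: [[0.974, 0.225, 0.0], [0.225, -0.974, -0.0], [0.0, 0.0, -1.0]]
force: [0.7, 0.2, 1.1]
opening: 0.005
grasp_force: 0.4
```

{"fn": "servo_tool", "kwargs": {
  "targets": [
    {"offset": [0,0,0.001],"dr": [0,0,0]},
    {"offset": [0,0,0.001],"dr": [0,0,0]}
  ]
}}

```text
time_s: 7.1
position: [0.5822, 0.1765, 0.0666]
tcp_rot: [[0.974, 0.225, -0.0], [0.225, -0.974, -0.0], [-0.0, 0.0, -1.0]]
force: [-1.0, 0.1, 0.6]
opening: 0.004
grasp_force: 0.2
```

{"fn": "servo_tool", "kwargs": {
  "targets": [
    {"offset": [0,0,0.001],"dr": [0,0,0]},
    {"offset": [0,0,0.001],"dr": [0,0,0]}
  ]
}}

```text
time_s: 7.27
position: [0.5821, 0.1766, 0.0655]
tcp_rot: [[0.974, 0.225, -0.0], [0.225, -0.974, 0.0], [-0.0, -0.0, -1.0]]
force: [-0.3, 0.1, 0.1]
opening: 0.001
grasp_force: 0.1
```

{"fn": "servo_tool", "kwargs": {
  "targets": [
    {"offset": [0,0,0.001],"dr": [0,0,0]},
    {"offset": [0,0,0.001],"dr": [0,0,0]}
  ]
}}

```text
time_s: 7.43
position: [0.5822, 0.1766, 0.0646]
tcp_rot: [[0.974, 0.225, 0.0], [0.225, -0.974, 0.0], [0.0, -0.0, -1.0]]
force: [-0.5, 0.2, -0.2]
opening: 0.006
grasp_force: 0.0
```

{"fn": "servo_tool", "kwargs": {
  "targets": [
    {"offset": [0,0,0.001],"dr": [0,0,0]},
    {"offset": [0,0,0.001],"dr": [0,0,0]}
  ]
}}

```text
time_s: 7.6
position: [0.5822, 0.1766, 0.0646]
tcp_rot: [[0.974, 0.225, 0.0], [0.225, -0.974, 0.0], [0.0, 0.0, -1.0]]
force: [-2.4, -0.3, 6.3]
opening: -0.0
grasp_force: 2.9
```

{"fn": "servo_tool", "kwargs": {
  "targets": [
    {"offset": [0,0,0.001],"dr": [0,0,0]},
    {"offset": [0,0,0.001],"dr": [0,0,0]}
  ]
}}

```text
time_s: 7.77
position: [0.5823, 0.1766, 0.0645]
tcp_rot: [[0.974, 0.225, 0.001], [0.225, -0.974, -0.0], [0.001, 0.0, -1.0]]
force: [-2.6, -0.7, 10.0]
opening: 0.007
grasp_force: 5.5
```

{"fn": "servo_tool", "kwargs": {
  "targets": [
    {"offset": [0,0,0.001],"dr": [0,0,0]},
    {"offset": [0,0,0.001],"dr": [0,0,0]}
  ]
}}

```text
time_s: 7.93
position: [0.5823, 0.1766, 0.0645]
tcp_rot: [[0.974, 0.225, 0.001], [0.225, -0.974, -0.0], [0.001, 0.0, -1.0]]
force: [-4.1, -2.1, 16.4]
opening: 0.007
grasp_force: 8.0
```

```bash
python3 - <<'E'
from rig import viewer,bot
from h import *
c=viewer.capture("scene"); np.savez("scene2.npz",**c)
print([(k[0].round(1),k[1]) for k in blobs(c,(290,205,405,320),amin=15)])
print(bot.read_state()["tau"])
E
```

```text
[(array([385.4, 229.8]), array([ 8,  8, 28], dtype=int32)), (array([316.2, 266. ]), array([ 7,  9, 20], dtype=int32)), (array([375. , 269.4]), array([ 6,  5, 20], dtype=int32)), (array([342.3, 294.8]), array([ 8,  9, 23], dtype=int32))]
[-2.37308275e-01 -3.69860244e+01 -1.21308017e+01  1.39336875e-01
 -1.46604896e+00 -2.25233242e-03]
```

The hard stop is clear: the position froze at reported z = 0.0645 while force rose to 16 N. The lid is shut, and the tip offset is about 23.5 mm. Next is the lock plate, expected to be out at reported 0.0735 and in at 0.0675.

{"fn": "servo_tool", "kwargs": {
  "targets": [
    {"offset": [0,0,-0.03],"dr": [0,0,0]},
    {"offset": [0,0,-0.05],"dr": [0,0,0]},
    {"offset": [-0.025,-0.002,-0.05],"dr": [0,0,0]},
    {"offset": [-0.047,-0.0035,-0.05],"dr": [0,0,0]},
    {"offset": [-0.047,-0.0035,-0.05],"dr": [0,0,0]},
    {"offset": [-0.047,-0.0035,-0.03],"dr": [0,0,0]},
    {"offset": [-0.047,-0.0035,-0.018],"dr": [0,0,0]},
    {"offset": [-0.047,-0.0035,-0.014],"dr": [0,0,0]},
    {"offset": [-0.047,-0.0035,-0.012],"dr": [0,0,0]},
    {"offset": [-0.047,-0.0035,-0.01],"dr": [0,0,0]},
    {"offset": [-0.047,-0.0035,-0.008],"dr": [0,0,0]},
    {"offset": [-0.047,-0.0035,-0.007],"dr": [0,0,0]}
  ]
}}

```text
time_s: 8.98
position: [0.5348, 0.1694, 0.0691]
tcp_rot: [[0.974, 0.225, -0.001], [0.225, -0.974, -0.0], [-0.001, -0.0, -1.0]]
force: [-4.7, -0.9, 5.0]
opening: 0.005
grasp_force: 2.4
```

{"fn": "servo_tool", "kwargs": {
  "targets": [
    {"offset": [0,0,0.001],"dr": [0,0,0]},
    {"offset": [0,0,0.002],"dr": [0,0,0]},
    {"offset": [0,0,0.003],"dr": [0,0,0]}
  ]
}}

```text
time_s: 9.23
position: [0.5354, 0.1694, 0.0673]
tcp_rot: [[0.974, 0.225, -0.0], [0.225, -0.974, -0.0], [-0.0, 0.0, -1.0]]
force: [-7.1, -0.8, 21.1]
opening: -0.001
grasp_force: 10.5
```

{"fn": "servo_tool", "kwargs": {
  "targets": [
    {"offset": [0,0,0.001],"dr": [0,0,0]},
    {"offset": [0,0,0.002],"dr": [0,0,0]},
    {"offset": [0,0,0.002],"dr": [0,0,0]}
  ]
}}

```text
time_s: 9.48
position: [0.5354, 0.1694, 0.0671]
tcp_rot: [[0.974, 0.225, 0.001], [0.225, -0.974, -0.0], [0.001, 0.0, -1.0]]
force: [-8.9, -1.2, 24.8]
opening: 0.008
grasp_force: 12.6
```

The lock showed a 5 N plateau and then a hard stop at 0.0672, so it is fully in. Next is the left stud (tool y −65 mm).

{"fn": "servo_tool", "kwargs": {
  "targets": [
    {"offset": [0,0,-0.02],"dr": [0,0,0]},
    {"offset": [0,0,-0.04],"dr": [0,0,0]},
    {"offset": [0,-0.035,-0.04],"dr": [0,0,0]},
    {"offset": [0,-0.065,-0.04],"dr": [0,0,0]},
    {"offset": [0,-0.065,-0.04],"dr": [0,0,0]},
    {"offset": [0,-0.065,-0.02],"dr": [0,0,0]},
    {"offset": [0,-0.065,-0.013],"dr": [0,0,0]},
    {"offset": [0,-0.065,-0.01],"dr": [0,0,0]},
    {"offset": [0,-0.065,-0.008],"dr": [0,0,0]},
    {"offset": [0,-0.065,-0.006],"dr": [0,0,0]},
    {"offset": [0,-0.065,-0.005],"dr": [0,0,0]}
  ]
}}

```text
time_s: 10.4
position: [0.5207, 0.2328, 0.0691]
tcp_rot: [[0.975, 0.224, -0.0], [0.224, -0.975, 0.001], [-0.0, -0.001, -1.0]]
force: [-3.4, 1.8, 5.2]
opening: 0.002
grasp_force: 2.4
```

{"fn": "servo_tool", "kwargs": {
  "targets": [
    {"offset": [0,0,0.001],"dr": [0,0,0]},
    {"offset": [0,0,0.002],"dr": [0,0,0]},
    {"offset": [0,0,0.003],"dr": [0,0,0]},
    {"offset": [0,0,0.004],"dr": [0,0,0]},
    {"offset": [0,0,0.004],"dr": [0,0,0]}
  ]
}}

```text
time_s: 10.82
position: [0.5208, 0.2328, 0.0672]
tcp_rot: [[0.974, 0.225, 0.001], [0.225, -0.974, 0.0], [0.001, -0.0, -1.0]]
force: [-5.1, 0.7, 18.5]
opening: 0.007
grasp_force: 9.2
```

The left stud behaved the same way and is fully in. Now the right stud.

{"fn": "servo_tool", "kwargs": {
  "targets": [
    {"offset": [0,0,-0.02],"dr": [0,0,0]},
    {"offset": [0,0,-0.04],"dr": [0,0,0]},
    {"offset": [0,0.035,-0.04],"dr": [0,0,0]},
    {"offset": [0,0.07,-0.04],"dr": [0,0,0]},
    {"offset": [0,0.1,-0.04],"dr": [0,0,0]},
    {"offset": [0,0.13,-0.04],"dr": [0,0,0]},
    {"offset": [0,0.13,-0.04],"dr": [0,0,0]},
    {"offset": [0,0.13,-0.02],"dr": [0,0,0]},
    {"offset": [0,0.13,-0.013],"dr": [0,0,0]},
    {"offset": [0,0.13,-0.01],"dr": [0,0,0]},
    {"offset": [0,0.13,-0.008],"dr": [0,0,0]},
    {"offset": [0,0.13,-0.006],"dr": [0,0,0]},
    {"offset": [0,0.13,-0.004],"dr": [0,0,0]}
  ]
}}

```text
time_s: 11.9
position: [0.5498, 0.1062, 0.0693]
tcp_rot: [[0.974, 0.226, -0.0], [0.226, -0.974, -0.001], [-0.0, 0.001, -1.0]]
force: [-3.0, -1.7, 4.8]
opening: 0.006
grasp_force: 2.5
```

{"fn": "servo_tool", "kwargs": {
  "targets": [
    {"offset": [0,0,0.001],"dr": [0,0,0]},
    {"offset": [0,0,0.002],"dr": [0,0,0]},
    {"offset": [0,0,0.003],"dr": [0,0,0]},
    {"offset": [0,0,0.004],"dr": [0,0,0]},
    {"offset": [0,0,0.004],"dr": [0,0,0]}
  ]
}}

```text
time_s: 12.32
position: [0.5499, 0.1062, 0.0672]
tcp_rot: [[0.974, 0.225, 0.0], [0.225, -0.974, -0.0], [0.0, 0.0, -1.0]]
force: [-6.7, -2.1, 18.3]
opening: 0.007
grasp_force: 9.5
```

The right stud is in too. I'll lift clear, move aside and check.

{"fn": "servo_tool", "kwargs": {
  "targets": [
    {"offset": [0,0,-0.02],"dr": [0,0,0]},
    {"offset": [0,0,-0.06],"dr": [0,0,0]},
    {"offset": [0,0,-0.1],"dr": [0,0,0]},
    {"offset": [0,0,-0.14],"dr": [0,0,0]},
    {"offset": [0,0.04,-0.15],"dr": [0,0,0]},
    {"offset": [0,0.08,-0.15],"dr": [0,0,0]},
    {"offset": [0,0.12,-0.15],"dr": [0,0,0]},
    {"offset": [0,0.16,-0.15],"dr": [0,0,0]},
    {"offset": [0,0.2,-0.15],"dr": [0,0,0]},
    {"offset": [0,0.24,-0.15],"dr": [0,0,0]},
    {"offset": [0,0.24,-0.15],"dr": [0,0,0]},
    {"offset": [0,0.24,-0.15],"dr": [0,0,0]},
    {"offset": [0,0.24,-0.15],"dr": [0,0,0]}
  ]
}}

```text
time_s: 13.4
position: [0.6042, -0.1272, 0.2143]
tcp_rot: [[0.975, 0.224, 0.0], [0.224, -0.975, 0.001], [0.001, -0.001, -1.0]]
force: [-0.3, 0.5, 0.1]
opening: 0.004
grasp_force: 0.0
```

```bash
python3 - <<'E'
from rig import viewer,bot
from h import *
cs={n:viewer.capture(n) for n in("top","scene")}; im=[]; q={}
for n,x,y in(("top",190,145),("scene",290,205)):
    c=cs[n]; im.append(cv2.resize(c["color"][y:y+125,x:x+125],None,fx=3.2,fy=3.2,interpolation=2))
    q[n]=[k[0] for k in blobs(c,(x,y,x+115,y+115))]; print(n,np.round(q[n],1).tolist())
T=sorted(q["top"],key=lambda p:p[1])[:3]; S=[p for p in q["scene"] if p[0]<380]; S.sort(key=lambda p:p[1])
for a,b in zip(T,S[:3]): print(tri(cs["top"],a,cs["scene"],b).round(4))
cv2.imwrite("pics/c7.png",np.hstack(im)[:,:,::-1]); print(bot.read_state()["force"])
E
```

```text
top [[271.4, 203.0], [247.8, 208.9], [224.1, 214.7], [273.0, 217.1], [234.9, 226.5]]
scene [[385.3, 229.8], [344.8, 238.3], [359.1, 253.0], [373.7, 268.3]]
[0.5495 0.1058 0.0881]
[0.5351 0.1693 0.0878]
[0.5209 0.2326 0.0876]
[0.18233692 0.39236033 0.98597134]
```

View pics/c7.png

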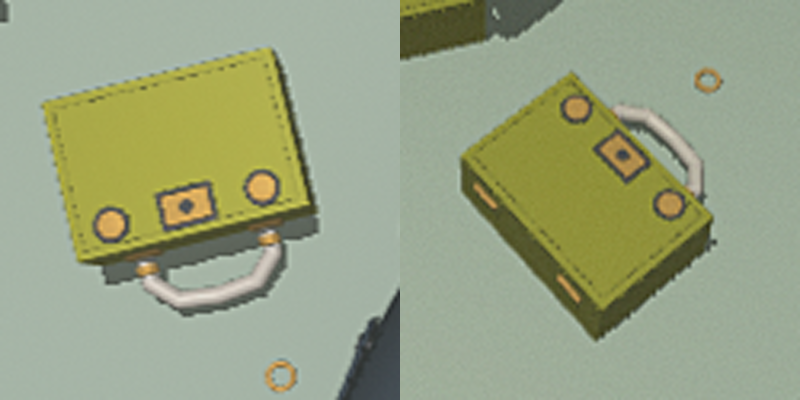

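The lid is shut and all three brass parts measure 0.088, which matches the finished case's 0.087 for pressed parts. The case hasn't moved and the arm is clear.

```bash
python3 -c "
from rig import ticket
print(ticket.hand_in())"
```

```text
the job is handed in; nothing more can be done
None
```

The lid is shut and the lock plate, left stud and right stud were pressed fully in, in that order, with the arm clear at the end; the job is handed in at about 13.5 s, with no verdict returned.

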